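Free the stop control and hold the preheat switch

TASK

Get the little diesel ready for its first start of the season at its control console: with the switch still off, pull the red stop knob right out until it clicks, so that the fuel rack is freed, and push it fully home again. Then grip the black switch knob and turn it clockwise, counting the clicks, to the third stop after off (preheat, the amber dot), without letting it run on to the fourth, red-dot stop, which would crank the engine. Preheat springs back if let go, so finish still gripping the knob and holding it at that third stop; leave the tools and other things lying about where they are.

Things in the scene. Friction and masses are not known exactly. Their poses are not given: they have to be found in the camera images.
- console: grey wedge-shaped engine console, fixed to the table, 240 deep (its x) by 340 wide (its y); black panel on top sloping 12 degrees down towards its front (-x) edge, 60 high at the front and 111 at the back. Origin: centre of its underside, on the table; z up. Flush gauges and lamps (under 10 tall) lie on the uphill half of the panel. The stop knob and the switch stand 160 +- 24 apart on its downhill half, 50 downhill of the middle; which is left and which right varies
- stop_grip (a point): centre of the red stop knob, a round knob 32 in diameter and 25 tall on a shaft of 8, its top 11 beyond this point and the panel 31 below it when home. z: along the shaft, square out of the panel (the way it pulls); x: uphill along the panel; y: across the panel to the console's left. It moves with the knob
- stop_knob (a joint): how far the stop knob is pulled out, m: 0 home, 0.040 fully out, hard stops at both ends. A detent holds it at each end: 5 to 7 N to leave it, then the knob slides with 1 to 2 N and takes 5 to 7 N to enter the other detent, snapping in over the last 5 mm
- switch_grip (a point): point on the axis of the black switch knob at the height to grip. The grip is an upright bar 44 long, 12 thick, from 22 below this point to 8 above it, on a round boss of diameter 38; the panel is 33 below this point. x: along the bar towards its white pointer end, y: across the bar (squeeze it this way), z: the turning axis, square out of the panel. It turns with the knob; at off x lies 0.655 rad anticlockwise of straight uphill
- switch (a joint): angle of the switch, rad, clockwise positive seen from above: 0 off, 0.436 first stop, 0.873 second, 1.309 third (preheat, amber dot), 1.745 fourth (start, red dot, end of travel). Each stop clicks and takes about 0.1 N m to leave, nothing midway, then pulls into the next. Past the second stop a return spring adds about 0.15 N m (0.27 in all to leave the third clockwise): let go there, it springs back to the second
- screwdriver: orange-handled screwdriver, 200 long, lying in front of the console (loose; leave it alone). Origin: centre of its underside
- wrench: steel spanner, 180 long, lying to the right of the console (loose; leave it alone). Origin: centre of its underside
- jar: clear screw-top jar, 64 across and 85 tall, standing to the left of the console (loose; leave it alone). Origin: centre of its underside
- tape: black tape measure with a yellow disc on top, 70 x 68 x 36, lying to the left of the console (loose; leave it alone). Origin: centre of its underside
- torch: aluminium hand torch, 150 long, lying farther to the right (loose; leave it alone). Origin: centre of its underside
- hammer: hammer with a wooden handle, 260 long, lying farther to the left (loose; leave it alone). Origin: centre of its underside

How it is judged:
On the way, in this order (a step that is already met when the one before it is completed fails the run):
1. the stop knob is pulled fully out, with the switch off (value of joint stop_knob above 0.036 m and value of joint switch below 0.2 rad), for 0.1 s.
2. the stop knob is pushed fully home, with the switch still off (value of joint stop_knob below 0.003 m and value of joint switch below 0.2 rad), for 0.1 s.
3. the switch is gripped and stands at its third stop (value of joint switch between 1.169 and 1.449 rad and contact force between switch and the fingers above 1 N), for 0.3 s.
At the end, for the whole second after the job is handed in: The switch is gripped by the fingers (over 1 N) and held at rest within 0.14 rad (8 degrees) of its third stop at 1.309 rad, and the stop knob is home (within 3 mm) (all of step 3 and value of joint stop_knob below 0.003 m and velocity of joint switch between -0.2 and 0.2 rad/s); the arm keeps its last pose, push and grip.
It fails at once if the switch runs on past the third stop towards start (over 1.54 rad) (value of joint switch above 1.54 rad).
It fails at once if a tool or other loose thing on the table is shifted by more than 20 mm (distance of any of screwdriver, wrench, jar, tape, torch, hammer from where it was at the start of the episode above 0.02 m).
It also fails if it takes over 54 s, if anything falls off the work surface, if the arm or the gripper's body presses on something with over 40 N, if the wrist force passes 120 N, or if a joint passes its speed limit or range.

ROBOT

A 7-joint arm with a two-finger parallel gripper is mounted at the origin on the work surface. World frame = base frame: x ahead of the robot, y to its left, z up, the work surface at z = 0. Lengths are in m, angles in rad, forces in N, time in s.
With the tool pointing down it reaches from about 0.35 to 0.9 m from the base axis. Payload 8.1 kg.
Tool frame: the origin (TCP) lies on the centre line of the jaws, within the pads' length; the fingertips stand 17 mm ahead of it and the grasp point (between the pads) lies 2 mm behind it; z points along the fingers, y is the direction in which the jaws open and shut (so a half turn about z gives the same grasp; the last joint's range is limited). The gripper opens to 92 mm and grips with 3 to 60 N. Pads are 19 mm wide; open, the fingers measure 130 mm over their backs; the gripper's body (75 mm by 190 mm) begins 47 mm behind the grasp point.
Start: joints at [-1.406, 0.434, 0.025, 1.573, -0.012, 1.134, -0.075], TCP at [0.165, 0.603, 0.244] pointing down, gripper open.
Joint ranges: [-2.62, 2.62], [-0.44, 2.09], [-1.27, 1.32], [0.08, 2.57], [-1.32, 4.46], [0.12, 2], [-2.74, 2.74]. Speed limits (rad/s): [2.22, 2.22, 3.01, 3.01, 3.14, 3.14, 3.14].

INTERFACE

Orientations are given as a rotation vector (axis times angle).
In Python, from cell import arm gives the robot as it stands.
- The arm moves only by the shell command python3 -m creep 'ROWS' [FORCE]. ROWS is JSON, a list that holds one entry, the list of rows, each a list of 7 numbers: the shift along the world's x, y, z in cm, then the turn, a rotation vector about the world's x, y, z in degrees, then the opening, from -1 (shut) to 1 (fully open), so that 0 is half open. In form: [[[tx, ty, tz, ax, ay, az, jaw], ...]]. A call has 1 to 5 rows; each row is the pose to reach, as a shift and turn from the pose commanded when the call began; what a row does not reach only later rows make up. A row lasts 1/10 s, in which the tool goes at most 50 mm and 8.59 degrees, less where a joint would pass 70% of its speed; a pose out of reach is approached as far as the arm can. A call with a gripper value outside its range is refused whole. The fingers move at their own pace and stop on an object; FORCE is the grip in N (left out, the last holds). Time passes only in rows, so rows that repeat a pose let the fingers close. It gives the time, the measured TCP pose, the force and the opening at its end, in the units of the state.
- arm.observe(): the state, without advancing time (a new reading comes with each control period).
- arm.get_image(name): name is "side" or "top"; returns the picture (480x640x3 uint8, red, green, blue); there is no depth.
- arm.camera_model(name): a dict with "vfov" (degrees; the focal length in pixels is half the picture's height over the tangent of half this angle, whatever the lens; pixels are square), "cx", "cy" (the principal point, pixels), "k1" (the pictures are not rectified: a ray, as slopes to the right and down, at radius r is drawn at 1 + k1 r^2 times it, then the intrinsics apply), "cam_to_world" (4x4, takes a point from camera to world coordinates). Camera axes: x right, y down, z forward; pixel columns grow to the right and rows downward; lengths in m; the calibration is good to about 2 mm. A picture is of the moment at which its call begins. camera_model takes no time and is no camera call.
- arm.sign_off(): hands the job in, once; it reports no verdict.
The state is a dict: "clock": time; "joints": joint angles; "dq": joint speeds; "joint_efforts": joint torques, N m; "position": TCP position; "ee_rot": TCP orientation; "force": force on the tool from outside, world axes, zero at the start; "ft_torque": the same for the moment, N m; "width": opening from 0.0 (shut) to 1.0 (fully open).
Only numpy, scipy, OpenCV 4.12 (cv2) and the standard library are available. Lean on these libraries where they do the work, as an engineer would, in place of code of your own. Each camera call takes 0.05 s, during which the arm holds its last target.

## Working session

There is one attempt and no reset: what is moved stays moved. The work goes in short steps, Python scripts to look and compute and a shell command to move; the robot and the scene stay as the last step left them, time stands still between calls to the robot, and variables do not carry over. Pictures are saved under pics/ and viewed, and the job is handed in when it is done.

```bash
ls; mkdir -p pics
python3 - <<'E'
from cell import arm
import cv2, json
print(arm.observe())
for n in ("side","top"):
    m=arm.camera_model(n); print(n,m)
    cv2.imwrite(f"pics/{n}0.png",arm.get_image(n)[:,:,::-1])
E
```

```text
pics
{'clock': 0.0, 'joints': array([-1.40555903,  0.43524264,  0.02495314,  1.57414985, -0.011612  ,
        1.13395047, -0.07508987]), 'dq': array([ 0.00021265, -0.00070365, -0.00166532,  0.00094417, -0.00137861,
       -0.00049957,  0.00117936]), 'joint_efforts': array([-4.37299659e-04, -6.67855883e+01,  9.84691344e-01, -3.14462113e+01,
       -6.05934416e-02,  4.30061657e-02,  1.82986332e-04]), 'position': array([0.16531163, 0.60222386, 0.24291208]), 'ee_rot': array([-4.19523224e-01, -3.11336570e+00,  2.51781039e-03]), 'force': array([ 0.40267149,  0.67392443, -0.09140605]), 'ft_torque': array([ 0.00577738,  0.01167549, -0.01519702]), 'width': 1.001214376168991}
side {'vfov': 47.46995899712759, 'cx': 317.8350049930303, 'cy': 230.4958868918811, 'k1': -0.043879031129290695, 'cam_to_world': array([[-0.90068088, -0.33528406,  0.27633049,  0.28213952],
       [-0.43427858,  0.67529777, -0.59613341,  0.70956481],
       [ 0.01326867, -0.65693038, -0.75383448,  0.90823328],
       [ 0.        ,  0.        ,  0.        ,  1.        ]])}
top {'vfov': 47.77870076392311, 'cx': 313.05351550562216, 'cy': 246.6875961722866, 'k1': -0.02864868396116184, 'cam_to_world': array([[-0.01161526, -0.9871571 ,  0.15932968,  0.39994918],
       [-0.99988849,  0.00997078, -0.01111682,  0.06248007],
       [ 0.00938541, -0.15944104, -0.98716284,  1.15643741],
       [ 0.        ,  0.        ,  0.        ,  1.        ]])}
```

View pics/side0.png

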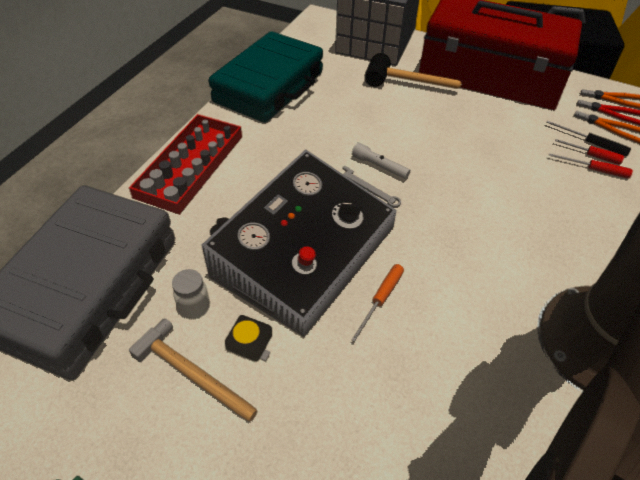

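View pics/top0.png

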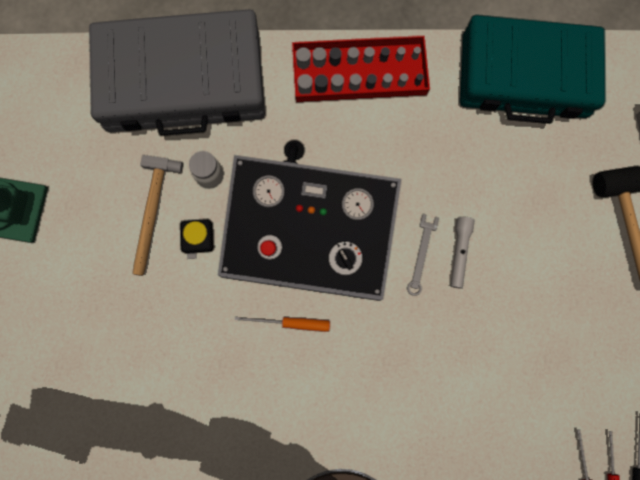

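The pictures show the console with the red stop knob on its left (top image about 268,247; side image about 307,256) and the switch on its right (top about 345,258; side about 349,213). The screwdriver lies in front, the jar and tape to the left, and the spanner and torch to the right. Next I'll segment these precisely.

```bash
cat > h.py <<'E'
import numpy as np, cv2
from cell import arm
def KD(n):
    m=arm.camera_model(n); f=240/np.tan(np.radians(m["vfov"]/2))
    return m,f
def ray(n,uv):
    m,f=KD(n); d=(np.array(uv,float)-[m["cx"],m["cy"]])/f
    s=d.copy()
    for _ in range(20): s=d/(1+m["k1"]*(s@s))
    T=m["cam_to_world"]; v=T[:3,:3]@np.array([s[0],s[1],1]); return T[:3,3],v/np.linalg.norm(v)
def plane(n,uv,z):
    o,v=ray(n,uv); return o+v*(z-o[2])/v[2]
def onplane(n,uv,p,nn):
    o,v=ray(n,uv); return o+v*(((p-o)@nn)/(v@nn))
def proj(n,P):
    m,f=KD(n); T=m["cam_to_world"]; c=T[:3,:3].T@(np.array(P)-T[:3,3]); s=c[:2]/c[2]
    return s*(1+m["k1"]*(s@s))*f+[m["cx"],m["cy"]]
def tri(a,b):
    (o1,v1),(o2,v2)=ray("side",a),ray("top",b)
    A=np.stack([v1,-v2],1); t=np.linalg.lstsq(A,o2-o1,rcond=None)[0]
    p,q=o1+t[0]*v1,o2+t[1]*v2; return (p+q)/2,np.linalg.norm(p-q)
E
python3 - <<'E'
from h import *
for n,(x0,y0,x1,y1) in (("top",(205,140,415,310)),("side",(190,140,410,340))):
    im=cv2.imread(f"pics/{n}0.png")
    c=cv2.resize(im[y0:y1,x0:x1],None,fx=3 if n=="side" else 3.5,fy=3 if n=="side" else 3.5,interpolation=cv2.INTER_CUBIC)
    cv2.imwrite(f"pics/{n}0c.png",c)
    hsv=cv2.cvtColor(im,cv2.COLOR_BGR2HSV)
    red=((hsv[...,1]>150)&((hsv[...,0]<8)|(hsv[...,0]>172))&(hsv[...,2]>80)).astype(np.uint8)
    k,l,s,ce=cv2.connectedComponentsWithStats(red)
    for i in range(1,k):
        if s[i,4]>20 and x0<ce[i,0]<x1 and y0<ce[i,1]<y1: print(n,"red",s[i],ce[i])
    blk=(im.max(2)<60).astype(np.uint8)
    k,l,s,ce=cv2.connectedComponentsWithStats(blk)
    for i in range(1,k):
        if s[i,4]>5000 and x0<ce[i,0]<x1 and y0<ce[i,1]<y1:
            cn=max(cv2.findContours((l==i).astype(np.uint8),0,1)[0],key=cv2.contourArea)
            print(n,s[i],cv2.approxPolyDP(cn,8,True)[:,0].tolist())
E
```

```text
top red [296 205   7   7  35] [299.         207.82857143]
top red [261 241  15  15 178] [267.85955056 247.61797753]
top [  221   159   176   136 15006] [[237, 159], [222, 272], [380, 293], [396, 182]]
side red [281 220   7   6  32] [283.65625 222.40625]
side red [299 246  17  15 196] [306.81122449 253.20918367]
side [  207   153   185   164 12828] [[307, 153], [207, 243], [303, 316], [391, 210]]
```

View pics/top0c.png

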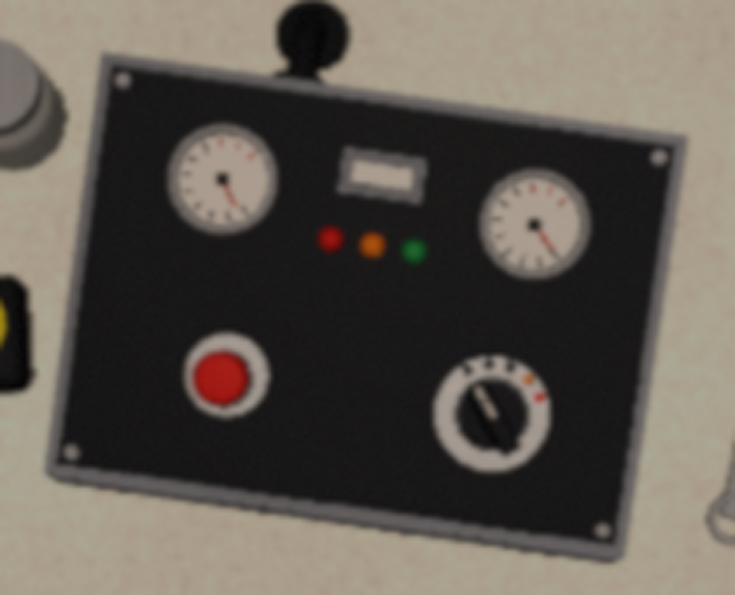

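View pics/side0c.png

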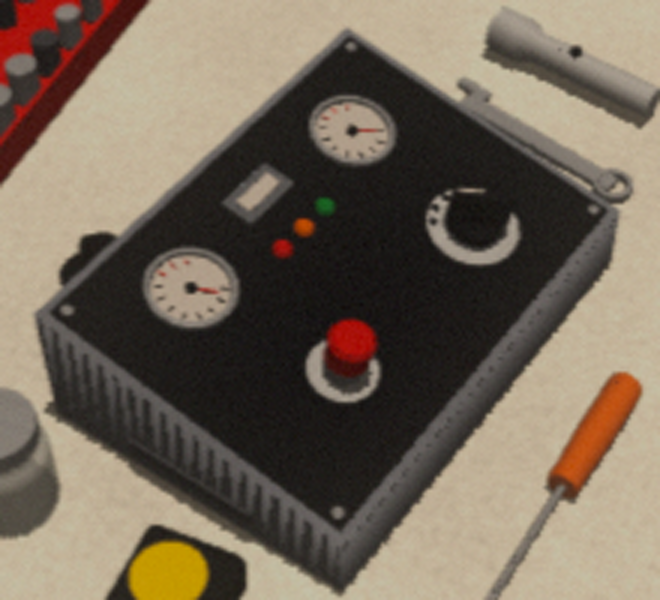

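```bash
cat > m1.py <<'E'
from h import *
C={"top":[[237,159],[222,272],[380,293],[396,182]],"side":[[307,153],[207,243],[303,316],[391,210]]}
# refine corners: fit lines to black mask hull, top
for n in ("top","side"):
    im=cv2.imread(f"pics/{n}0.png")
    blk=(im.max(2)<60).astype(np.uint8)
    k,l,s,ce=cv2.connectedComponentsWithStats(blk)
    i=l[int(np.mean([c[1] for c in C[n]])),int(np.mean([c[0] for c in C[n]]))]
    cn=max(cv2.findContours((l==i).astype(np.uint8),0,1)[0],key=cv2.contourArea)[:,0].astype(float)
    q=np.array(C[n],float); L=[]
    for a in range(4):
        p,r=q[a],q[(a+1)%4]; d=(r-p)/np.linalg.norm(r-p); nn=np.array([-d[1],d[0]])
        t=(cn-p)@d; e=(cn-p)@nn; g=(t>10)&(t<np.linalg.norm(r-p)-10)&(abs(e)<4)
        vx,vy,x,y=cv2.fitLine(cn[g].astype(np.float32),cv2.DIST_HUBER,0,.01,.01).ravel(); L.append(np.cross([x,y,1],[x+vx,y+vy,1]))
    R=[]
    for a in range(4):
        w=np.cross(L[a-1],L[a]); R.append(w[:2]/w[2])
    R=np.array(R); print(n,"corners",R.round(1).tolist())
    w=np.cross(np.cross([*R[0],1],[*R[2],1]),np.cross([*R[1],1],[*R[3],1])); c=w[:2]/w[2]
    p0=plane(n,c,.0855)
    yaw=0
    for _ in range(8):
        u=np.array([np.cos(.2094)*np.cos(yaw),np.cos(.2094)*np.sin(yaw),np.sin(.2094)])
        lft=np.array([-np.sin(yaw),np.cos(yaw),0]); nn=np.cross(u,lft)
        W=[onplane(n,r,p0,nn) for r in R]
        # order top: BL FL FR BR
        if n=="top": bl,fl,fr,br=W
        else: br,bl,fl,fr=W
        d=(bl+fl-br-fr); yaw=np.arctan2(-d[0],d[1])
    print(n,"centre",p0.round(4),"yaw",np.degrees(yaw).round(2),"sizes",np.linalg.norm(bl-br).round(4),np.linalg.norm(fl-fr).round(4),np.linalg.norm(bl-fl).round(4),np.linalg.norm(br-fr).round(4),"mean",np.mean(W,0).round(4))
    d1=(bl+br-fl-fr); print(" yaw from depth", np.degrees(np.arctan2(d1[1],d1[0])).round(2))
    p0=np.mean(W,0)
    # white discs
    hsv=cv2.cvtColor(im,cv2.COLOR_BGR2HSV)
    mask=((im.min(2)>75)).astype(np.uint8)
    for nm,a in (("stop",(269,247) if n=="top" else (304,263)),("switch",(345,258) if n=="top" else (348,215))):
        roi=np.zeros_like(mask); cv2.circle(roi,a,20,1,-1); m=mask&roi
        k,l,s,ce=cv2.connectedComponentsWithStats(m); i=1+np.argmax(s[1:,4])
        cn=np.vstack(cv2.findContours((l==i).astype(np.uint8),0,1)[0])
        h=cv2.convexHull(cn); e=cv2.fitEllipse(h)
        P=onplane(n,e[0],p0,nn)
        print(n,nm,"disc",np.round(e[0],1),np.round(e[1],1),"world",P.round(4),"in console",np.round([(P-p0)@u,(P-p0)@lft],4))
E
python3 m1.py
```

```text
top corners [[236.9, 158.8], [221.4, 271.5], [379.5, 294.8], [396.4, 181.9]]
top centre [0.6131 0.0594 0.0855] yaw -9.04 sizes 0.3233 0.3237 0.2298 0.2295 mean [0.6131 0.0595 0.0855]
 yaw from depth -8.92
top stop disc [269.2 246.6] [23.8 24.2] world [0.5755 0.1389 0.075 ] in console [-0.0507  0.0725]
top switch disc [345.  257.9] [33.  33.1] world [ 0.5509 -0.0139  0.0749] in console [-0.051  -0.0822]
side corners [[305.8, 152.1], [206.3, 243.8], [302.9, 316.2], [391.7, 209.9]]
side centre [0.6132 0.0596 0.0855] yaw -9.01 sizes 0.3242 0.3241 0.2306 0.2303 mean [0.6133 0.0597 0.0855]
 yaw from depth -9.03
side stop disc [303.8 263.1] [20.1 24.9] world [0.5757 0.1378 0.075 ] in console [-0.0505  0.0712]
side switch disc [347.1 215.2] [24.3 31.5] world [ 0.5515 -0.0143  0.075 ] in console [-0.0505 -0.0828]
```

Both views agree to about 1 mm. The console centre is at (0.613, 0.060), yaw -9.0°, and the knobs are 154 mm apart, 50.6 mm downhill of the middle. Next is a helper that works out how far to go.

```bash
cat > g.py <<'E'
from h import *
from scipy.spatial.transform import Rotation as Ro
yaw=np.radians(-9.0); s=np.radians(12)
u=np.array([np.cos(s)*np.cos(yaw),np.cos(s)*np.sin(yaw),np.sin(s)]); l=np.array([-np.sin(yaw),np.cos(yaw),0]); n=np.cross(u,l)
stop=np.array([.5756,.1384,.075])+.031*n
sw=np.array([.5512,-.0141,.075])+.033*n
def tgt(a):  # jaw direction a deg anticlockwise of console-left, about n
    y=Ro.from_rotvec(np.radians(a)*n).apply(l); z=-n; return Ro.from_matrix(np.stack([np.cross(y,z),y,z],1))
def rep(P,a,o=None):
    o=o or arm.observe(); R=Ro.from_rotvec(o["ee_rot"]); D=tgt(a)*R.inv()
    print("t",round(o["clock"],2),"pos",o["position"].round(4),"w",round(o["width"],3),"F",o["force"].round(1),"T",o["ft_torque"].round(2),"J",o["joints"].round(2))
    print(" shift cm",((P-o["position"])*100).round(2)," turn deg",np.degrees(D.as_rotvec()).round(2))
    y=R.as_matrix()[:,1]; print(" jaw angle from left",np.degrees(np.arctan2(-y@u,y@l)).round(2),"tilt err",np.degrees(np.arccos(-R.as_matrix()[:,2]@n)).round(2),
      "rel to stop (u,l,n) mm",(1e3*np.array([(o['position']-stop)@v for v in(u,l,n)])).round(1),"sw",(1e3*np.array([(o['position']-sw)@v for v in(u,l,n)])).round(1))
E
python3 -c "
from g import *
print('n',n,'u',u,'stop',stop,'sw',sw)
rep(stop+.09*n,0)"
```

```text
n [-0.20535195  0.03252455  0.9781476 ] u [ 0.96610498 -0.153016    0.20791169] stop [0.56923409 0.13940826 0.10532258] sw [ 0.54442339 -0.01302669  0.10727887]
t 0.1 pos [0.1653 0.6023 0.2431] w 0.999 F [-0.7 -0.5 -0. ] T [-0.04 -0.   -0.01] J [-1.41  0.44  0.02  1.57 -0.01  1.13 -0.08]
 shift cm [ 38.54 -46.    -4.97]  turn deg [ -2.45 -11.75   6.33]
 jaw angle from left -6.2 tilt err 12.0 rel to stop (u,l,n) mm [-432.4  394.   232.7] sw [-432.2  548.4  230.7]
```

```bash
python3 -m creep '[[[3,-3.6,0,0,-1,0.5,1],[6,-7.2,0,0,-2,1,1],[9,-10.8,0,-0.5,-3,1.5,1],[12,-14.4,0,-0.7,-4,2,1],[15,-18,0,-1,-5,2.5,1]]]' && python3 -m creep '[[[3,-3.6,0,0,-1,0.5,1],[6,-7.2,0,0,-2,1,1],[9,-10.8,0,-0.5,-3,1.5,1],[12,-14.4,0,-0.7,-4,2,1],[15,-18,0,-1,-5,2.5,1]]]'; python3 -c "
from g import *
rep(stop+.09*n,0)"
```

```text
clock: 0.6
position: [0.3163, 0.4209, 0.2435]
ee_rot: [0.341, 3.033, -0.01]
force: [0.5, 0.9, 0.5]
width: 1.001
clock: 1.1
position: [0.4662, 0.241, 0.2436]
ee_rot: [0.266, 2.951, -0.017]
force: [1.5, 0.8, 0.4]
width: 0.998
t 1.1 pos [0.4662 0.241  0.2436] w 0.998 F [1.5 0.8 0.4] T [0.07 0.2  0.02] J [-0.85  0.19  0.22  1.95  0.11  0.88  0.69]
 shift cm [ 8.46 -9.86 -5.03]  turn deg [-0.55 -1.71  1.28]
 jaw angle from left -1.31 tilt err 1.77 rel to stop (u,l,n) mm [-86.4  84.2 159.8] sw [-86.1 238.6 157.7]
```

```bash
python3 -m creep '[[[2.8,-3.3,0,-0.2,-0.6,0.4,0.4],[5.6,-6.6,0,-0.4,-1.2,0.8,0.4],[8.5,-9.9,-1,-0.55,-1.7,1.3,0.4],[8.5,-9.9,-3,-0.55,-1.7,1.3,0.4],[8.5,-9.9,-5,-0.55,-1.7,1.3,0.4]]]'
python3 - <<'E'
from g import *
rep(stop+.002*n,0)
for c in("top","side"): cv2.imwrite(f"pics/{c}1.png",arm.get_image(c)[:,:,::-1])
E
```

```text
clock: 1.6
position: [0.5512, 0.1419, 0.1932]
ee_rot: [0.235, 2.923, -0.024]
force: [0.3, -0.1, -1.1]
width: 0.703
t 1.6 pos [0.5512 0.1419 0.1932] w 0.703 F [ 0.3 -0.1 -1.1] T [ 0.06  0.25 -0.01] J [-0.64  0.3   0.28  1.96  0.04  0.71  1.  ]
 shift cm [ 1.76 -0.24 -8.59]  turn deg [-0.02 -0.    0.2 ]
 jaw angle from left -0.2 tilt err 0.03 rel to stop (u,l,n) mm [ 0.5 -0.4 89.7] sw [  0.7 154.   87.7]
```

View pics/side1.png

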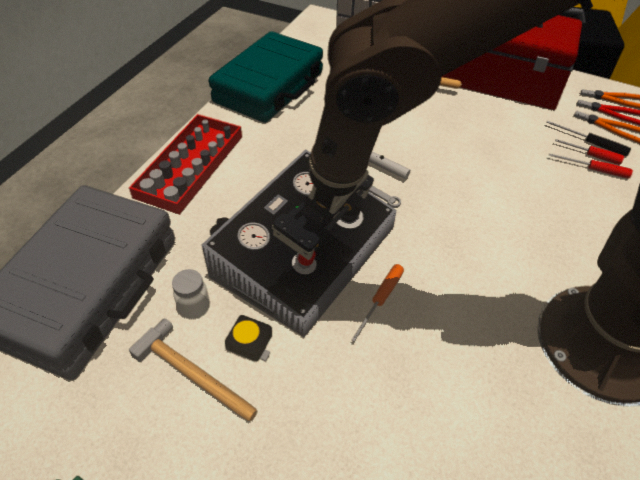

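The side view shows the gripper centred over the red knob at about (307,256). Nothing else is near it. I'll go straight down along the shaft.

```bash
python3 -m creep '[[[0.5,-0.1,-2.5,0,0,0.2,0.4],[1,-0.15,-4.8,0,0,0.2,0.4],[1.4,-0.2,-6.8,0,0,0.2,0.4],[1.65,-0.25,-8,0,0,0.2,0.4],[1.76,-0.25,-8.6,0,0,0.2,0.4]]]'
python3 - <<'E'
from g import *
rep(stop+.002*n,0)
for c in("top","side"): 
    im=arm.get_image(c)[:,:,::-1]
    cv2.imwrite(f"pics/{c}2.png",cv2.resize(im[180:340,190:410],None,fx=3,fy=3,interpolation=cv2.INTER_CUBIC))
E
```

```text
clock: 2.2
position: [0.568, 0.1413, 0.1073]
ee_rot: [0.225, 2.925, -0.024]
force: [-0.2, -0.0, 0.6]
width: 0.701
t 2.2 pos [0.568  0.1413 0.1073] w 0.701 F [-0.2 -0.   0.6] T [0.04 0.25 0.04] J [-0.59  0.44  0.25  2.01 -0.    0.52  1.05]
 shift cm [ 0.09 -0.19 -0.  ]  turn deg [ 0.   -0.08 -0.21]
 jaw angle from left 0.21 tilt err 0.08 rel to stop (u,l,n) mm [-1.1  1.7  2.3] sw [ -0.9 156.2   0.2]
```

View pics/side2.png

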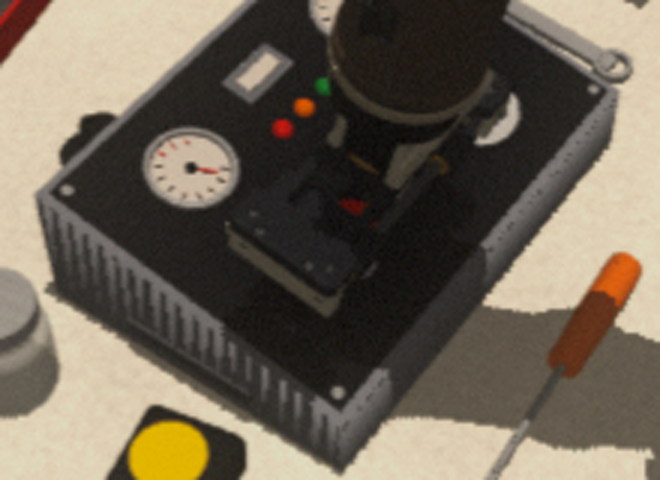

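The red knob sits between the fingers, at about (350,207) in the crop. I'll correct the 2 mm sideways offset and close.

```bash
python3 -m creep '[[[0.1,-0.18,0,0,0,-0.2,0.2],[0.1,-0.18,0,0,0,-0.2,-0.2],[0.1,-0.18,0,0,0,-0.2,-1],[0.1,-0.18,0,0,0,-0.2,-1],[0.1,-0.18,0,0,0,-0.2,-1]]]' 40; python3 -m creep '[[[0,0,0,0,0,0,-1],[0,0,0,0,0,0,-1],[0,0,0,0,0,0,-1]]]' 40
python3 - <<'E'
from g import *
rep(stop+.042*n,0)
E
```

```text
clock: 2.8
position: [0.5691, 0.1396, 0.1081]
ee_rot: [0.23, 2.924, -0.023]
force: [-1.4, -0.3, 3.0]
width: 0.345
clock: 3.1
position: [0.5691, 0.1397, 0.1081]
ee_rot: [0.23, 2.924, -0.023]
force: [-2.2, 0.1, 5.1]
width: 0.341
t 3.1 pos [0.5691 0.1397 0.1081] w 0.341 F [-2.2  0.1  5.1] T [ 0.07  0.38 -0.01] J [-0.58  0.44  0.25  2.01 -0.    0.52  1.05]
 shift cm [-0.85  0.11  3.83]  turn deg [-0.04 -0.01 -0.01]
 jaw angle from left -0.0 tilt err 0.05 rel to stop (u,l,n) mm [0.4 0.2 2.7] sw [  0.7 154.7   0.7]
```

Gripped at about 31 mm for a 32 mm knob. Pulling along the shaft.

```bash
python3 -m creep '[[[-0.1,0.02,0.5,0,0,0,-1],[-0.3,0.05,1.4,0,0,0,-1],[-0.5,0.08,2.4,0,0,0,-1],[-0.7,0.11,3.3,0,0,0,-1],[-0.8,0.13,3.8,0,0,0,-1]]]' 40; python3 -m creep '[[[-0.03,0,0.12,0,0,0,-1],[-0.05,0.01,0.25,0,0,0,-1],[-0.06,0.01,0.3,0,0,0,-1],[-0.06,0.01,0.3,0,0,0,-1]]]'
python3 - <<'E'
from g import *
rep(stop+.042*n,0)
for c in("top","side"): 
    im=arm.get_image(c)[:,:,::-1]
    cv2.imwrite(f"pics/{c}3.png",cv2.resize(im[150:340,190:410],None,fx=3,fy=3,interpolation=cv2.INTER_CUBIC))
E
```

```text
clock: 3.6
position: [0.5609, 0.1409, 0.147]
ee_rot: [0.23, 2.924, -0.023]
force: [2.7, 2.3, -1.6]
width: 0.34
clock: 4.0
position: [0.5607, 0.1409, 0.1474]
ee_rot: [0.23, 2.924, -0.025]
force: [15.1, 2.3, -25.0]
width: 0.341
t 4.0 pos [0.5607 0.1409 0.1474] w 0.341 F [ 15.1   2.3 -25. ] T [ 1.04 -1.71  0.24] J [-0.61  0.37  0.26  1.99  0.02  0.61  1.03]
 shift cm [-0.   -0.02 -0.1 ]  turn deg [ 0.01 -0.04 -0.01]
 jaw angle from left 0.02 tilt err 0.04 rel to stop (u,l,n) mm [ 0.2  0.2 43. ] sw [  0.5 154.6  40.9]
```

View pics/side3.png

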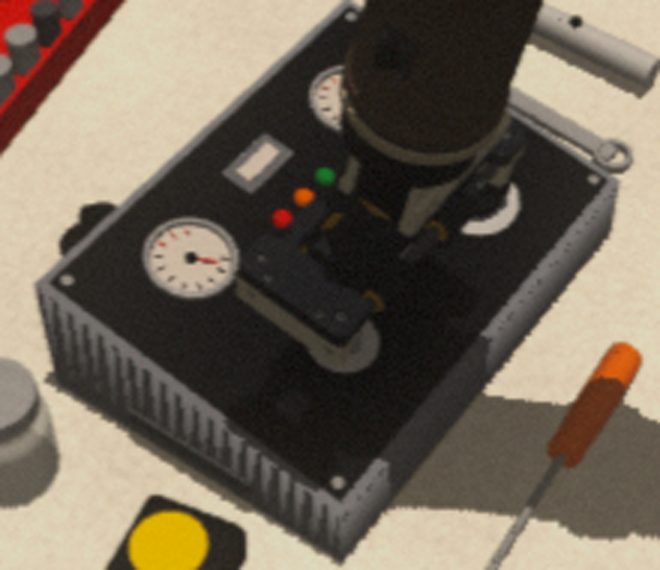

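The travel was 40.3 mm and it ended on a firm stop (29 N) without slip, so the knob is fully out. Now to push it home.

```bash
python3 -m creep '[[[0.1,-0.02,-0.5,0,0,0,-1],[0.25,-0.04,-1.3,0,0,0,-1],[0.46,-0.07,-2.2,0,0,0,-1],[0.67,-0.11,-3.2,0,0,0,-1],[0.82,-0.13,-3.9,0,0,0,-1]]]' 40; python3 -m creep '[[[0.03,0,-0.12,0,0,0,-1],[0.06,-0.01,-0.3,0,0,0,-1],[0.09,-0.01,-0.42,0,0,0,-1],[0.09,-0.01,-0.42,0,0,0,-1]]]'
python3 - <<'E'
from g import *
rep(stop+.002*n,0)
E
```

```text
clock: 4.6
position: [0.5689, 0.1396, 0.1089]
ee_rot: [0.23, 2.924, -0.023]
force: [1.2, 2.1, 1.2]
width: 0.343
clock: 5.0
position: [0.5694, 0.1396, 0.1078]
ee_rot: [0.231, 2.924, -0.022]
force: [-17.4, 0.1, 37.8]
width: 0.337
t 5.0 pos [0.5694 0.1396 0.1078] w 0.337 F [-17.4   0.1  37.8] T [-0.34  2.07 -0.11] J [-0.58  0.44  0.25  2.01 -0.    0.52  1.05]
 shift cm [-0.05 -0.02 -0.05]  turn deg [-0.1   0.    0.02]
 jaw angle from left -0.04 tilt err 0.09 rel to stop (u,l,n) mm [0.6 0.2 2.4] sw [  0.8 154.7   0.4]
```

Home, against a firm stop at the starting height. I'll ease off, open and retreat along the shaft.

```bash
python3 -m creep '[[[-0.05,0.01,0.25,0,0,0,-1],[-0.05,0.01,0.25,0,0,0,0.4],[-0.05,0.01,0.25,0,0,0,0.4],[-0.05,0.01,0.25,0,0,0,0.4],[-0.05,0.01,0.25,0,0,0,0.4]]]' 40; python3 -c "
from g import *
rep(stop+.09*n,0)"; python3 -m creep '[[[-0.2,0.03,1,0,0,0,0.4],[-0.5,0.08,2.5,0,0,0,0.4],[-0.9,0.15,4.5,0,0,0,0.4],[-1.4,0.22,6.8,0,0,0,0.4],[-1.8,0.29,8.5,0,0,0,0.4]]]'; python3 -c "
from g import *
rep(sw+.07*n,37.5)
rep(sw+.07*n,-142.5)"
```

```text
clock: 5.5
position: [0.5687, 0.1392, 0.1075]
ee_rot: [0.231, 2.925, -0.025]
force: [0.4, 0.1, -0.1]
width: 0.636
t 5.5 pos [0.5687 0.1392 0.1075] w 0.636 F [ 0.4  0.1 -0.1] T [0.1  0.28 0.01] J [-0.58  0.44  0.25  2.01 -0.    0.52  1.05]
 shift cm [-1.79  0.32  8.59]  turn deg [ 0.01 -0.1   0.02]
 jaw angle from left -0.02 tilt err 0.1 rel to stop (u,l,n) mm [-0.  -0.3  2.2] sw [  0.2 154.1   0.2]
clock: 6.0
position: [0.551, 0.1424, 0.1949]
ee_rot: [0.231, 2.923, -0.023]
force: [-0.4, 0.1, 0.5]
width: 0.7
t 6.0 pos [0.551  0.1424 0.1949] w 0.7 F [-0.4  0.1  0.5] T [ 0.11  0.26 -0.01] J [-0.64  0.3   0.28  1.96  0.04  0.72  1.01]
 shift cm [ -2.09 -15.32  -1.92]  turn deg [-7.76  1.22 36.7 ]
 jaw angle from left -0.03 tilt err 0.05 rel to stop (u,l,n) mm [ 0.5  0.1 91.5] sw [  0.8 154.6  89.5]
t 6.0 pos [0.551  0.1424 0.1949] w 0.7 F [-0.4  0.1  0.5] T [ 0.11  0.26 -0.01] J [-0.64  0.3   0.28  1.96  0.04  0.72  1.01]
 shift cm [ -2.09 -15.32  -1.92]  turn deg [  29.26   -4.57 -139.36]
 jaw angle from left -0.03 tilt err 0.05 rel to stop (u,l,n) mm [ 0.5  0.1 91.5] sw [  0.8 154.6  89.5]
```

```bash
python3 -m creep '[[[-0.4,-3,0,-1.5,0.2,7.3,0.4],[-0.8,-6,0,-3,0.5,14.6,0.4],[-1.2,-9.2,0,-4.6,0.7,22,0.4],[-1.6,-12.2,-0.8,-6.2,1,29.4,0.4],[-2.1,-15.3,-1.9,-7.8,1.2,36.7,0.4]]]'
python3 - <<'E'
from g import *
rep(sw+.001*n,37.5)
for c in("top","side"): 
    im=arm.get_image(c)[:,:,::-1]
    cv2.imwrite(f"pics/{c}4.png",cv2.resize(im[150:340,190:410],None,fx=3,fy=3,interpolation=cv2.INTER_CUBIC))
E
```

```text
clock: 6.5
position: [0.5303, -0.0116, 0.1751]
ee_rot: [-0.733, 2.852, -0.126]
force: [0.9, 0.5, 0.5]
width: 0.699
t 6.5 pos [ 0.5303 -0.0116  0.1751] w 0.699 F [0.9 0.5 0.5] T [0.04 0.25 0.01] J [-0.25  0.25  0.15  2.07  0.03  0.61  1.95]
 shift cm [ 1.39 -0.14 -6.68]  turn deg [ 0.14  0.11 -0.33]
 jaw angle from left 37.85 tilt err 0.14 rel to stop (u,l,n) mm [  -0.  -155.2   71.3] sw [ 0.2 -0.8 69.3]
```

View pics/side4.png

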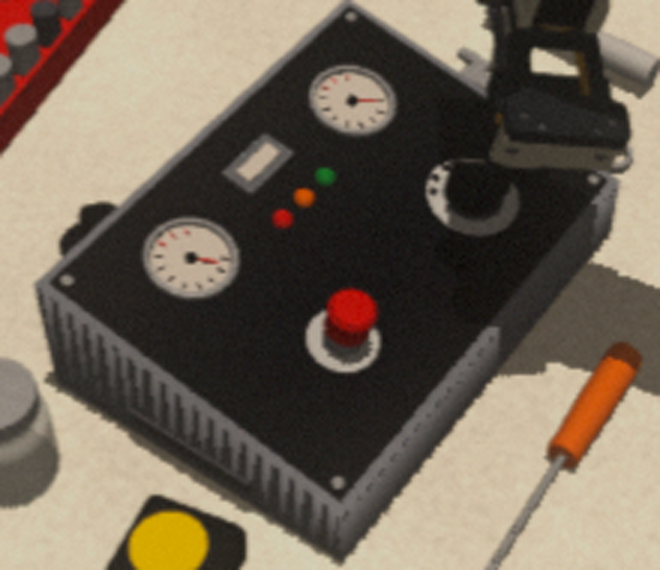

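View pics/top4.png

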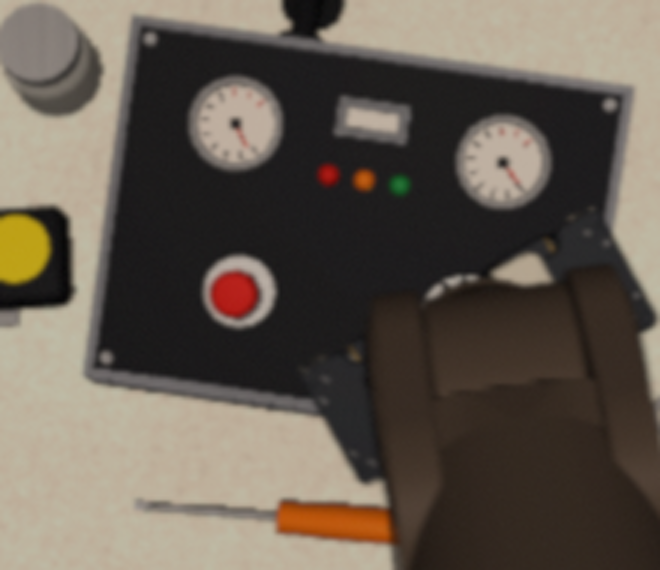

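The stop knob looks home: in the side crop it is at (352,310) over its disc at (343,340), the same offset as at the start. The jaws straddle the switch square to the bar. Going down.

```bash
python3 -m creep '[[[0.3,-0.1,-1.5,0.1,0.1,-0.3,0.4],[0.7,-0.12,-3.3,0.1,0.1,-0.3,0.2],[1.05,-0.14,-5,0.1,0.1,-0.3,0.2],[1.28,-0.15,-6.1,0.1,0.1,-0.3,0.2],[1.39,-0.15,-6.65,0.1,0.1,-0.3,0.2]]]'
python3 - <<'E'
from g import *
rep(sw+.001*n,37.5)
for c in("side",): 
    im=arm.get_image(c)[:,:,::-1]
    cv2.imwrite(f"pics/{c}5.png",cv2.resize(im[150:340,190:410],None,fx=3,fy=3,interpolation=cv2.INTER_CUBIC))
E
```

```text
clock: 7.1
position: [0.5438, -0.0116, 0.107]
ee_rot: [-0.718, 2.86, -0.122]
force: [0.3, 0.0, 0.2]
width: 0.602
t 7.1 pos [ 0.5438 -0.0116  0.107 ] w 0.602 F [0.3 0.  0.2] T [ 0.08  0.26 -0.03] J [-0.22  0.38  0.14  2.11  0.    0.46  1.96]
 shift cm [ 0.04 -0.14  0.13]  turn deg [-0.01 -0.14  0.3 ]
 jaw angle from left 37.21 tilt err 0.16 rel to stop (u,l,n) mm [  -1.1 -153.1    1.9] sw [-0.9  1.3 -0.1]
```

View pics/side5.png

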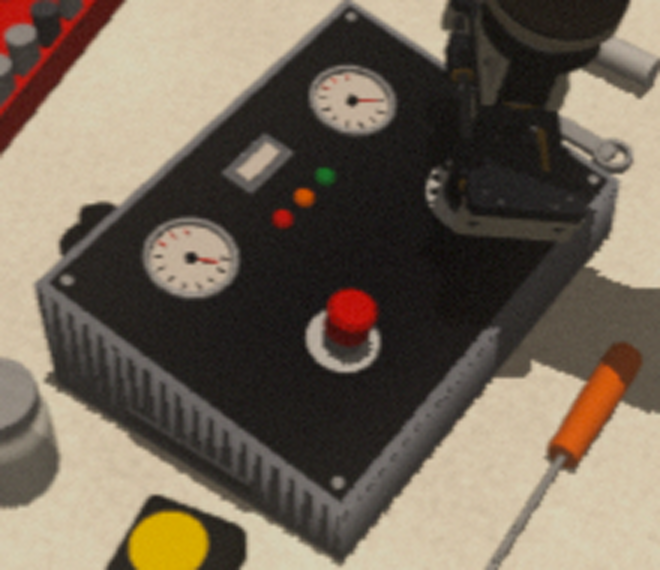

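```bash
python3 -m creep '[[[0.04,-0.14,0.15,0,-0.1,0.3,0.2],[0.04,-0.14,0.15,0,-0.1,0.3,-0.2],[0.04,-0.14,0.15,0,-0.1,0.3,-0.6],[0.04,-0.14,0.15,0,-0.1,0.3,-1],[0.04,-0.14,0.15,0,-0.1,0.3,-1]]]' 20; python3 -m creep '[[[0,0,0,0,0,0,-1],[0,0,0,0,0,0,-1],[0,0,0,0,0,0,-1]]]' 45
python3 - <<'E'
from g import *
rep(sw+.0015*n,37.5)
E
```

```text
clock: 7.65
position: [0.5444, -0.0134, 0.1094]
ee_rot: [-0.725, 2.855, -0.122]
force: [0.6, -0.4, 0.2]
width: 0.306
clock: 7.95
position: [0.5441, -0.013, 0.1091]
ee_rot: [-0.726, 2.856, -0.121]
force: [-2.9, 1.3, 2.4]
width: 0.13
t 7.95 pos [ 0.5441 -0.013   0.1091] w 0.13 F [-2.9  1.3  2.4] T [0.48 0.55 0.02] J [-0.22  0.37  0.14  2.11  0.    0.46  1.97]
 shift cm [ 0.    0.01 -0.03]  turn deg [-0.03 -0.01 -0.04]
 jaw angle from left 37.53 tilt err 0.04 rel to stop (u,l,n) mm [  -0.2 -154.5    3.8] sw [ 0.1 -0.1  1.8]
```

Gripped: 12 mm opening on the 12 mm bar, small side force, TCP on the axis. Turning clockwise to the first stop.

```bash
python3 -m creep '[[[0,0,0,1.03,-0.16,-4.9,-1],[0,0,0,2.05,-0.33,-9.8,-1],[0,0,0,3.08,-0.49,-14.7,-1],[0,0,0,4.11,-0.65,-19.6,-1],[0,0,0,5.13,-0.81,-24.45,-1]]]'; python3 -c "
from g import *
rep(sw+.0018*n,12.5)"
```

```text
clock: 8.45
position: [0.544, -0.0127, 0.109]
ee_rot: [-0.086, 2.934, -0.056]
force: [-2.0, 3.5, 2.7]
width: 0.127
t 8.45 pos [ 0.544  -0.0127  0.109 ] w 0.127 F [-2.   3.5  2.7] T [0.7  0.57 0.16] J [-0.31  0.38  0.26  2.12 -0.11  0.46  1.64]
 shift cm [ 0.01 -0.02  0.01]  turn deg [-0.08 -0.02  0.14]
 jaw angle from left 12.35 tilt err 0.06 rel to stop (u,l,n) mm [  -0.4 -154.2    3.8] sw [-0.1  0.2  1.8]
```

```bash
python3 -m creep '[[[0,0,0,1.03,-0.16,-4.9,-1],[0,0,0,2.05,-0.33,-9.8,-1],[0,0,0,3.08,-0.49,-14.7,-1],[0,0,0,4.11,-0.65,-19.6,-1],[0,0,0,5.13,-0.81,-24.45,-1]]]'; python3 -c "
from g import *
rep(sw+.0018*n,-12.5)"
```

```text
clock: 8.95
position: [0.5441, -0.0124, 0.109]
ee_rot: [0.55, 2.881, 0.011]
force: [-2.5, 3.6, 2.0]
width: 0.129
t 8.95 pos [ 0.5441 -0.0124  0.109 ] w 0.129 F [-2.5  3.6  2. ] T [0.89 0.57 0.15] J [-0.4   0.39  0.38  2.12 -0.22  0.46  1.31]
 shift cm [-0.   -0.06  0.  ]  turn deg [-0.09 -0.02  0.11]
 jaw angle from left -12.63 tilt err 0.07 rel to stop (u,l,n) mm [  -0.3 -153.9    3.9] sw [-0.1  0.5  1.8]
```

Second stop. Now 25° more to the third stop, slowing at the end.

```bash
python3 -m creep '[[[0,0,0,1.23,-0.2,-5.87,-1],[0,0,0,2.46,-0.4,-11.7,-1],[0,0,0,3.7,-0.58,-17.6,-1],[0,0,0,4.52,-0.72,-21.5,-1],[0,0,0,5.1,-0.81,-24.3,-1]]]'; python3 -c "
from g import *
rep(sw+.0018*n,-37.5)"; python3 -m creep '[[[0,0,0,0,0,0,-1],[0,0,0,0,0,0,-1],[0,0,0,0,0,0,-1],[0,0,0,0,0,0,-1],[0,0,0,0,0,0,-1]]]'
python3 - <<'E'
from g import *
rep(sw+.0018*n,-37.5)
for c in("side","top"): 
    im=arm.get_image(c)[:,:,::-1]; cv2.imwrite(f"pics/{c}6r.png",im)
    cv2.imwrite(f"pics/{c}6.png",cv2.resize(im[150:340,190:410],None,fx=3,fy=3,interpolation=cv2.INTER_CUBIC))
E
```

```text
clock: 9.45
position: [0.5442, -0.0122, 0.1091]
ee_rot: [1.157, 2.701, 0.077]
force: [-1.3, 4.0, 2.0]
width: 0.126
t 9.45 pos [ 0.5442 -0.0122  0.1091] w 0.126 F [-1.3  4.   2. ] T [0.91 0.5  0.34] J [-0.5   0.4   0.5   2.13 -0.33  0.47  1.  ]
 shift cm [-0.02 -0.08 -0.  ]  turn deg [-0.05 -0.02 -0.12]
 jaw angle from left -37.4 tilt err 0.07 rel to stop (u,l,n) mm [  -0.2 -153.6    3.9] sw [0.1 0.8 1.8]
clock: 9.95
position: [0.5443, -0.0122, 0.1091]
ee_rot: [1.152, 2.703, 0.077]
force: [-1.5, 5.6, 2.6]
width: 0.13
t 9.95 pos [ 0.5443 -0.0122  0.1091] w 0.13 F [-1.5  5.6  2.6] T [1.13 0.61 0.32] J [-0.49  0.4   0.5   2.13 -0.33  0.47  1.  ]
 shift cm [-0.03 -0.08 -0.01]  turn deg [-0.   -0.02 -0.35]
 jaw angle from left -37.16 tilt err 0.08 rel to stop (u,l,n) mm [-1.000e-01 -1.536e+02  3.900e+00] sw [0.1 0.8 1.8]
```

View pics/side6.png

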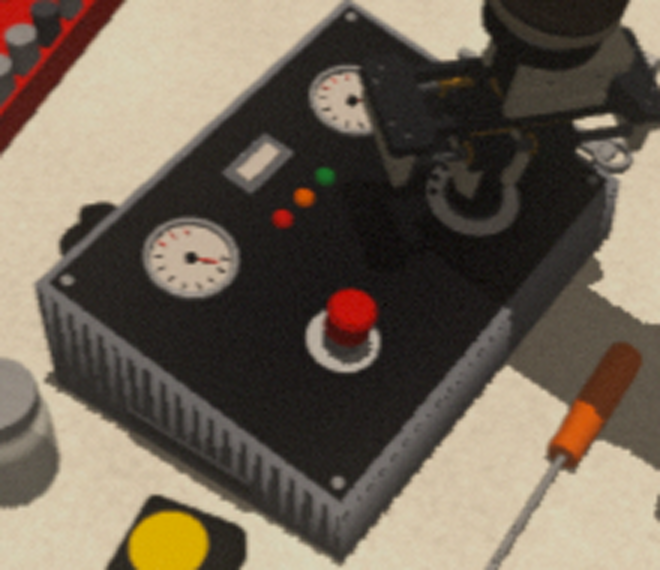

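View pics/top6r.png

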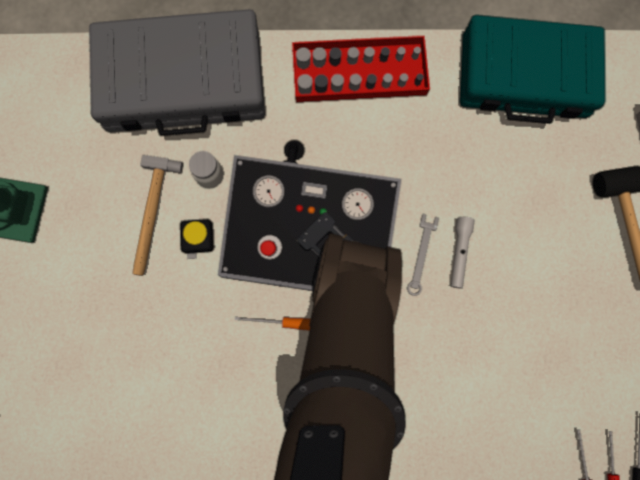

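The jaw has turned 74.7° (1.303 rad) from off. The opening is still 12 mm, so the bar lies flat between the pads and followed them. The stop knob is home at (352,310) in the side crop, and the tools in the top view are where they were. Handing in.

Run:
```python
from g import *
rep(sw+.0018*n,-37.5)
print(arm.sign_off())
```

```text
t 10.05 pos [ 0.5443 -0.0122  0.1091] w 0.13 F [0.1 5.9 2.7] T [1.14 0.52 0.33] J [-0.49  0.4   0.5   2.13 -0.33  0.47  1.  ]
 shift cm [-0.02 -0.08 -0.  ]  turn deg [-0.   -0.02 -0.35]
 jaw angle from left -37.16 tilt err 0.08 rel to stop (u,l,n) mm [  -0.2 -153.6    3.8] sw [0.1 0.8 1.8]
the job is handed in; nothing more can be done
None
```

I handed the job in at 10.05 s, with the gripper still holding the switch at preheat. No verdict was reported.

- **Stop knob:** I pulled it out 40.3 mm until it met a firm stop at 29 N, then pushed it home until it met a firm stop again at the starting height. The switch was still at off throughout.
- **Switch:** I gripped it with 45 N and turned it clockwise in three steps of 25°. I counted the stops by angle, because clicks cannot be sensed directly.

The last checks all agreed:
- **Switch angle:** the jaw had turned 74.7° (1.303 rad) from off, against 1.309 rad for the third stop.
- **Grip:** the opening was still the bar's 12 mm, so the bar lay flat between the pads and had not slipped.
- **Stop knob home:** it sat in the same place over its disc as in the first pictures.
- **Loose things:** by eye, all of them lay where they were at the start in the last pictures. The arm hid part of the screwdriver in the top view, but the side view shows its handle in place.

The switch pointer itself was hidden by the gripper, so its angle comes from the jaw and not from the amber dot. The tool stood 0.8 mm off the switch axis at the end, with a side force of about 6 N.

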